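Hang the bench meter on its keyhole stud

ROBOT

A 7-joint arm with a two-finger parallel gripper is mounted at the origin on the work surface. World frame = base frame: x ahead of the robot, y to its left, z up, the work surface at z = 0. Lengths are in m, angles in rad, forces in N, time in s.
With the tool pointing down it reaches from about 0.425 to 0.925 m from the base axis. Payload 6.8 kg.
Tool frame: the origin (TCP) lies on the front face of the gripper's body, between the roots of the fingers; the fingertips stand 73 mm ahead of it and the grasp point (between the pads) lies 54 mm ahead of it; z points along the fingers, y is the direction in which the jaws open and shut (so a half turn about z gives the same grasp; the last joint's range is limited). The gripper opens to 85 mm and grips with 20 to 120 N. Pads are 22 mm wide; open, the fingers measure 114 mm over their backs; the gripper's body (76 mm by 85 mm) begins 54 mm behind the grasp point. The pads swing forward as they close: fully open they stand 13 mm farther back than shut.
Start: joints at [-1.381, 0.477, 0.022, 1.555, -0.011, 1.109, -0.083], TCP at [0.198, 0.645, 0.304] pointing down, gripper open.
Joint ranges: [-2.96, 2.96], [-0.34, 2.1], [-1.41, 1.46], [0.24, 2.44], [-1.37, 4.51], [0.17, 1.92], [-2.96, 2.96]. Speed limits (rad/s): [2.39, 2.39, 3.14, 3.14, 3.14, 3.14, 3.14].

INTERFACE

Orientations are given as a rotation vector (axis times angle).
In Python, from bench import * gives the robot as it stands.
- The arm moves only by the tool jog_arm, never from a script. Its argument "plan" is a list of rows, each a list of 2 entries, a list of its own where there are three numbers: the shift along the world's x, y, z in cm, then the turn about the world's z in rad. In form: [[[tx, ty, tz], twist], ...]. A call has 1 to 12 rows; each row shifts and turns the commanded pose from where the row before left it; what a row does not reach is not made up. A row lasts 1/10 s, in which the tool goes at most 50 mm and 8.59 degrees, less where a joint would pass 70% of its speed; a pose out of reach is approached as far as the arm can. A call is refused whole if a number of a shift passes 5 or a number of a turn 0.15, either way. A call with a gripper value outside its range is refused whole. "hand" is the finger opening in cm, from 0 to 8.54, set as the call begins (left out, the last holds). The fingers move at their own pace and stop on an object; "grip_force" is the grip in N (left out, the last holds). Time passes only in rows, so rows that do not move let the fingers close. It gives the time, the measured TCP pose, the force and the opening at its end, in the units of the state.
- get_obs(): the state, without advancing time (a new reading comes with each control period).
- grab_frame(name): name is "scene" or "top" or "wrist"; returns the picture (400x640x3 uint8, red, green, blue); there is no depth.
- get_calibration(name): a dict with "intrinsics" (3x3 intrinsics, pixels), "k1" (the pictures are not rectified: a ray, as slopes to the right and down, at radius r is drawn at 1 + k1 r^2 times it, then the intrinsics apply), "xyz" and "orientation" of the camera in the world. Camera axes: x right, y down, z forward; pixel columns grow to the right and rows downward; lengths in m; the calibration is good to about 2 mm. A picture is of the moment at which its call begins: read the wrist's pose just before it. get_calibration takes no time and is no camera call; for the wrist camera it gives the pose at the moment of the call.
- hand_in(): hands the job in, once; it reports no verdict.
The state is a dict: "clock": time; "joints": joint angles; "qvel": joint speeds; "tau": joint torques, N m; "tcp_pos": TCP position; "orientation": TCP orientation; "contact_force": force on the tool from outside, world axes, zero at the start; "moment": the same for the moment, N m; "grip_width": finger opening in m.
Only numpy, scipy, OpenCV 4.12 (cv2) and the standard library are available. Lean on these libraries where they do the work, as an engineer would, in place of code of your own. Each camera call takes 0.05 s, during which the arm holds its last target. There are 200 camera calls.

TASK

Lift the meter out of its bench cradle and hang it on the upright stand: slip the keyhole in its hanger plate over the headed stud, press it in gently against the spring pads and slide it down until it is fully home behind the head, then let go. Never force it hard against the stand, and leave the glassware, bottles and pot beside it where they stand.

Things in the scene. Friction and masses are not known exactly. Their poses are not given: they have to be found in the camera images.
- meter: Loose meter: white box (32 deep x 76 wide x 60 mm high, dark display) on the lower front of an upright aluminium hanger plate (80 wide, 5 mm thick). 160 mm tall in all, 0.2 to 0.4 kg. Origin: middle of the plate's back face, at the underside. x points out of the display side, square to the plate; y along its width; z up. Starts upright in the cradle.
- meter_tab (a point): Centre of the grip tab, the top 42 mm of the plate: 50 mm wide (y), 10 mm thick (x), aluminium. This point is 21 mm below its top, 139 mm above the meter's underside, 5 mm in front of the plate's back face; axes as the meter. Grip it from above, jaws closing along x.
- meter_hole (a point): Centre of the keyhole's round part, on the plate's back face, 79 mm above the meter's underside, 60 mm below meter_tab; axes as the meter. The hole goes through the 5 mm plate and is 16 mm across; the stud's head (13 mm) passes with 1.5 mm to spare all round. From it a slot 9 mm wide runs straight up the plate.
- meter_slot_end (a point): On the plate's back face, 16 mm above meter_hole: the point where the stud's axis lies when the stud touches the closed upper end of the slot, that is when the meter has slid 16 mm down and is fully home.
- stand: Stand fixed to the table: an upright grey panel (130 wide, 14 thick, top edge 152 mm above the table) on a dark foot 12 mm high. Origin: on the table below the panel's front face; x points out of that face, away from the robot (within some 20 degrees); z up. A plate resting on the stud's head has its back 12 mm from the panel. The hung meter's underside is 45 mm above the table.
- groove_mark (a point): A small brass pin mark on the panel's front face, 8 mm across, 126 mm above the table; axes as the stand. 14 mm above it runs a level groove with a metal slide carrying the headed stud, clamped 6 to 34 mm from the mark towards +y: where is not measured, look or feel for it. The stud points out along x: shank 6 mm across, 8 mm long, then a flat head 13 mm across, 4 mm thick, 1 mm chamfer.
- pads (a joint): Two black spring pads (12 mm across) on the slide, 23 mm to each side of the stud, 5 mm proud. Value: how far pushed in, 0 to 4.5 mm; they push back with 3 N to 5 N and so press a hung plate outward on the head's back. Their friction (a few N) may keep the meter from dropping home by itself: with the plate's back pressed to within 3 mm of the panel, push it down until it stops.
- cradle: Fixed low grey plastic cradle, 85 x 125 mm: a floor 8 mm above the table, a rim up to 22 mm above the table, loose round the meter's foot by about 3 mm. Origin: on the table below the middle of the meter's back face; axes as the meter standing in it.
- beaker_rim (a point): Small glass beaker on the table, 54 mm across, 60 mm high, between cradle and stand; centre of its mouth. Leave it.
- reagent: Amber bottle, 64 mm across, 130 mm high, on the table beyond the work; origin under its centre. Leave it.
- jar: White jar, 60 mm across, 75 mm high, on the table beyond the work; origin under its centre. Leave it.
- dish: Shallow glass dish, 70 mm across, 16 mm high, on the table between cradle and stand; origin under its centre. Leave it.
- pot: White pot with a handle, 80 mm across, 90 mm high, on the table beyond the work; origin under its centre. Leave it.
Things that resemble listed ones, but are neither listed nor needed, are in the scene too. Of the things that look like the meter, the larger one is meant. There is more than one size of the stand; the job needs the larger.

How it is judged:
On the way, in this order (a step that is already met when the one before it is completed fails the run):
1. the meter is lifted clear of its cradle (z of meter_hole in the frame of cradle above 0.112 m), for 0.1 s.
2. the stud's head has gone through the keyhole (x of meter_hole in the frame of groove_mark between -0.003 and 0.006 m and y of meter_hole in the frame of groove_mark between 0.003 and 0.037 m and z of meter_hole in the frame of groove_mark between 0.009 and 0.019 m), for 0.02 s.
At the end, for the whole second after the job is handed in: the meter hangs on the stud, fully home (the end of the slot within 3 mm of the stud in height, the plate behind the head), upright within 7 degrees, at rest and released (z of meter_slot_end in the frame of groove_mark between 0.011 and 0.017 m and y of meter_slot_end in the frame of groove_mark between 0.003 and 0.037 m and x of meter_slot_end in the frame of groove_mark between -0.003 and 0.0055 m and angle between meter_tab's own z axis and vertical below 0.12 rad and linear speed of meter below 0.02 m/s and contact force between meter and stand above 0.3 N); the robot touches nothing.
It fails at once if the meter is pressed on the stand with more than 35 N (contact force between meter and stand above 35 N).
It fails at once if a bystander is pushed more than 30 mm (distance of any of beaker_rim, reagent, jar, dish, pot from where it was at the start of the episode above 0.03 m).
It also fails if it takes over 64 s, if anything falls off the work surface, if the arm or the gripper's body presses on something with over 40 N, if the wrist force passes 120 N, or if a joint passes its speed limit or range.

## Working session

There is one attempt and no reset: what is moved stays moved. The work goes in short steps, Python scripts to look and compute and a tool call to move; the robot and the scene stay as the last step left them, time stands still between calls to the robot, and variables do not carry over. Pictures are saved under pics/ and viewed, about 8 in all and at most 12, crops included, and the job is handed in when it is done.

Besides the shell and the picture viewer there is one more tool, called after ">>>" as name(argument=value, ...), one argument or row to a line, values as JSON. jog_arm: Moves the arm, as the interface text tells. Its arguments: {"type":"object","properties":{"plan":{"type":"array","items":{"type":"array"}},"hand":{"type":"number"},"grip_force":{"type":"number"}},"required":["plan"]}

```bash
mkdir -p pics; cat > h.py <<'E'
from bench import *
import numpy as np, cv2
from scipy.spatial.transform import Rotation as R
def save(n,img,crop=None,s=1):
    if crop: img=img[crop[1]:crop[3],crop[0]:crop[2]]
    img=cv2.resize(img,None,fx=s,fy=s,interpolation=cv2.INTER_CUBIC)
    cv2.imwrite('pics/'+n+'.png',img[:,:,::-1])
def rot(c):
    o=np.array(c['orientation']); return o if o.shape==(3,3) else R.from_rotvec(o).as_matrix()
def ray(c,u,v):
    K=np.array(c['intrinsics']); k=c['k1']
    d=np.array([(u-K[0,2])/K[0,0],(v-K[1,2])/K[1,1]]); s=d.copy()
    for _ in range(20): s=d/(1+k*(s@s))
    r=rot(c)@np.array([*s,1]); return np.array(c['xyz']),r
def atz(c,u,v,z):
    o,r=ray(c,u,v); return o+r*(z-o[2])/r[2]
def tri(c1,p1,c2,p2):
    A=np.zeros((3,3));b=np.zeros(3);L=[]
    for c,p in((c1,p1),(c2,p2)):
        o,r=ray(c,*p); r/=np.linalg.norm(r); P=np.eye(3)-np.outer(r,r);A+=P;b+=P@o;L.append((P,o))
    x=np.linalg.solve(A,b); return x,[np.linalg.norm(P@(x-o)) for P,o in L]
def proj(c,X):
    q=rot(c).T@(np.array(X)-np.array(c['xyz'])); s=q[:2]/q[2]; s=s*(1+c['k1']*(s@s)); K=np.array(c['intrinsics'])
    return K[:2,:2]@s+K[:2,2]
E
python3 - <<'E'
from h import *
a=grab_frame('scene');b=grab_frame('top')
np.save('a.npy',a);np.save('b.npy',b)
save('s1',a);save('t1',b)
for n in('scene','top','wrist'):print(n,get_calibration(n))
print(get_obs())
E
```

```text
scene {'intrinsics': array([[389.51805654,   0.        , 310.79861083],
       [  0.        , 389.51805654, 203.40154538],
       [  0.        ,   0.        ,   1.        ]]), 'k1': -0.05096140447571588, 'xyz': array([ 1.22807198, -0.105935  ,  0.77950379]), 'orientation': array([-1.8164123 , -1.70791907,  0.67682554])}
top {'intrinsics': array([[402.15255129,   0.        , 322.99018841],
       [  0.        , 402.15255129, 193.3816703 ],
       [  0.        ,   0.        ,   1.        ]]), 'k1': -0.10048824651379479, 'xyz': array([ 0.47534812, -0.05362196,  0.95818792]), 'orientation': array([-2.14923331,  2.1668502 , -0.14393242])}
wrist {'intrinsics': array([[359.62100432,   0.        , 322.15890423],
       [  0.        , 359.62100432, 197.74536504],
       [  0.        ,   0.        ,   1.        ]]), 'k1': -0.026914039935498155, 'xyz': array([0.11990668, 0.66892791, 0.37307213]), 'orientation': array([2.30809846, 1.70470207, 0.27282061])}
{'clock': 0.1, 'joints': array([-1.38110827,  0.47774757,  0.02236203,  1.55634374, -0.01148858,
        1.10929219, -0.08308489]), 'qvel': array([-3.18895936e-06, -2.24250616e-03, -1.53113865e-03, -2.79118943e-03,
       -8.56137314e-04,  3.15690146e-04,  3.10722671e-04]), 'tau': array([ 4.15622868e-03, -5.97762001e+01,  1.61346562e+00, -2.81952006e+01,
        1.28868016e-02,  4.96208319e-03,  3.44704574e-05]), 'tcp_pos': array([0.19794459, 0.64489656, 0.30300675]), 'orientation': array([-4.65986103e-01, -3.10673228e+00,  2.60578008e-03]), 'contact_force': array([ 0.43727878, -0.11941068, -0.01768086]), 'moment': array([-0.07483617,  0.02480285,  0.02540686]), 'grip_width': 0.08565307527277664}
```

View pics/s1.png

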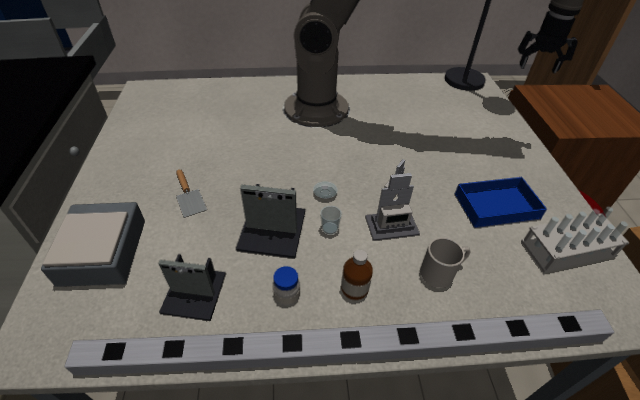

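View pics/t1.png

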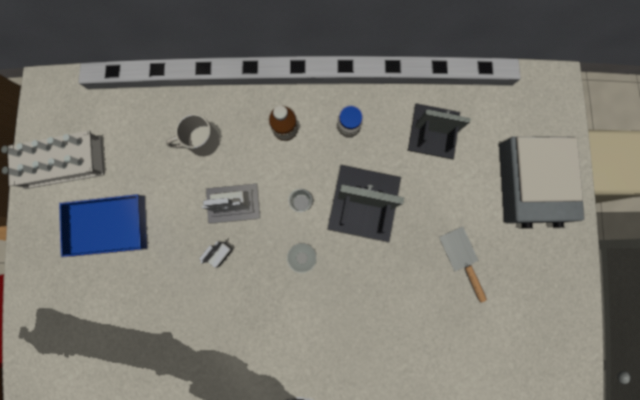

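The scene picture shows the larger stand at about (270,215), with the meter in its cradle at (395,215). A small decoy meter stands behind it at (400,170), and the beaker (330,220) and dish (325,193) are in between. In the top view the meter is at (230,202) and the stand at (370,195). Next I'll enlarge these areas.

```bash
python3 - <<'E'
from h import *
a=np.load('a.npy');b=np.load('b.npy')
x=cv2.resize(a[150:260,230:430],None,fx=4,fy=4,interpolation=cv2.INTER_CUBIC)
save('s2',x)
save('t2',b,(190,150,410,280),3.6)
c=get_calibration('top')
for p,z in(((230,200),.168),((372,195),.152),((302,200),.06),((302,257),.016)):print(p,atz(c,*p,z))
E
```

```text
(230, 200) [0.56491722 0.12624193 0.168     ]
(372, 195) [ 0.57468937 -0.15776802  0.152     ]
(302, 200) [ 0.57594802 -0.0118546   0.06      ]
(302, 257) [ 0.44774243 -0.00944121  0.016     ]
```

View pics/s2.png

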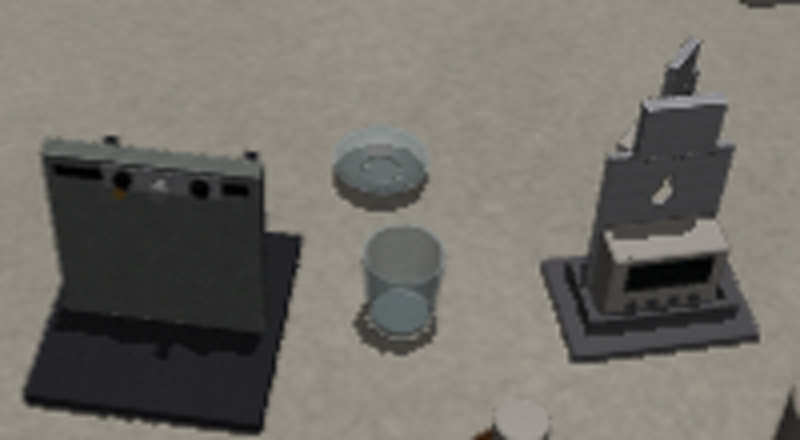

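View pics/t2.png

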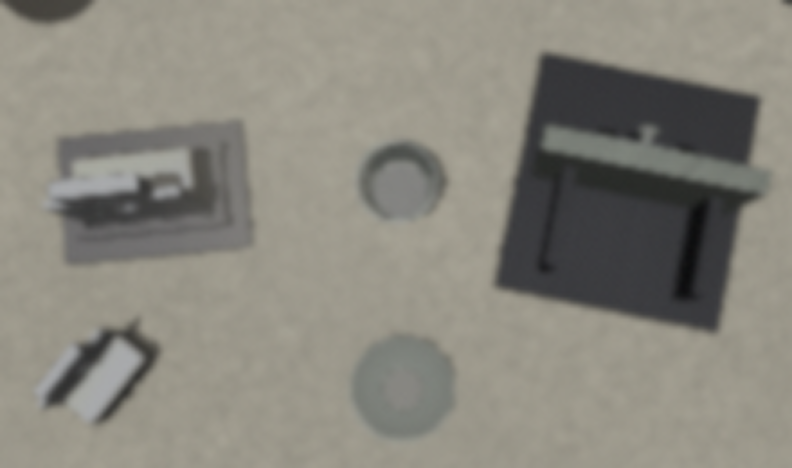

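```bash
cat >> h.py <<'E'
def state():
    o=get_obs(); T=R.from_rotvec(o['orientation']).as_matrix()
    print('t',o['clock'],'tcp',np.round(o['tcp_pos'],4),'yaw(tool y)',round(np.arctan2(T[1,1],T[0,1]),4),'tz',np.round(T[:,2],3),'F',np.round(o['contact_force'],1),'w',round(o['grip_width'],4)); return o
E
python3 - <<'E'
from h import *
o=state();c=get_calibration('wrist');T=R.from_rotvec(o['orientation']).as_matrix()
print('cam in tool',T.T@(c['xyz']-o['tcp_pos']));print(T.T@rot(c))
s=get_calibration('scene');t=get_calibration('top')
u=lambda x,y:(230+x/4,150+y/4)
v=lambda x,y:(190+x/3.6,150+y/3.6)
print('tab top mid',tri(s,u(682,101),t,v(95,190)))
for n,p in dict(mark=(120,191),stud=(160,184),padL=(122,180),padR=(199,188)).items():print(n,atz(s,*u(*p),.126 if n=='mark' else .14))
print('hole',atz(s,*u(662,193),.087))
print('tab ends scene',atz(s,*u(641,99),.168),atz(s,*u(726,101),.168),'top',atz(t,*v(52,192),.168),atz(t,*v(138,186),.168))
print('panel top ends', atz(t,*v(545,150),.152),atz(t,*v(770,180),.152),'scene',atz(s,*u(44,150),.152),atz(s,*u(263,166),.152))
E
```

```text
t 0.1 tcp [0.1979 0.6449 0.303 ] yaw(tool y) 1.273 tz [-0.    -0.002 -1.   ] F [ 0.4 -0.1 -0. ] w 0.0857
cam in tool [ 8.16443844e-02 -3.73176819e-05 -7.00769116e-02]
[[-1.15055560e-03 -9.49005104e-01 -3.15258607e-01]
 [ 9.99998918e-01 -8.03046900e-04 -1.23219078e-03]
 [ 9.16187896e-04 -3.15259683e-01  9.49005001e-01]]
tab top mid (array([0.5600246 , 0.15526344, 0.16516945]), [np.float64(0.0010359803305813162), np.float64(0.0010359803305813654)])
mark [ 0.57739508 -0.17693749  0.126     ]
stud [ 0.58691955 -0.15243534  0.14      ]
padL [ 0.58239764 -0.17448052  0.14      ]
padR [ 0.59144992 -0.12992703  0.14      ]
hole [0.55925545 0.15763105 0.087     ]
tab ends scene [0.55993295 0.13124123 0.168     ] [0.56430304 0.18130066 0.168     ] top [0.55860481 0.17753201 0.168     ] [0.56161236 0.12951531 0.168     ]
panel top ends [ 0.58197614 -0.09583505  0.152     ] [ 0.56395748 -0.22247212  0.152     ] scene [ 0.56723897 -0.21902522  0.152     ] [ 0.58762384 -0.09257761  0.152     ]
```

>>> jog_arm(
  plan=[
    [[2.4,-3.7,0.0],-0.085],
    [[2.4,-3.7,0.0],-0.085],
    [[2.4,-3.7,0.0],-0.085],
    [[2.4,-3.7,0.0],-0.085],
    [[2.4,-3.7,0.0],-0.085],
    [[2.4,-3.7,0.0],-0.085],
    [[2.4,-3.7,0.0],-0.085],
    [[2.4,-3.7,0.0],-0.085],
    [[2.4,-3.7,0.0],-0.085],
    [[2.4,-3.7,0.0],-0.085],
    [[2.4,-3.7,0.0],-0.085],
    [[2.4,-3.7,0.0],-0.085],
  ],
)

```text
clock: 1.3
tcp_pos: [0.4865, 0.1996, 0.3038]
orientation: [-1.927, -2.481, 0.0]
contact_force: [0.1, 0.8, -0.2]
grip_width: 0.0851
```

>>> jog_arm(
  plan=[
    [[3.0,-1.5,0.0],-0.06],
    [[3.0,-1.5,0.0],-0.07],
    [[1.4,-1.5,0.0],-0.07],
    [[0,0,0],0],
    [[0,0,0],0],
  ],
)

```text
clock: 1.8
tcp_pos: [0.5593, 0.1564, 0.3034]
orientation: [-2.161, -2.279, 0.002]
contact_force: [-0.4, 0.9, 0.2]
grip_width: 0.0854
```

```bash
python3 - <<'E'
from h import *
state();w=grab_frame('wrist');np.save('w1.npy',w);save('w1',w)
E
```

```text
t 1.8 tcp [0.5593 0.1564 0.3034] yaw(tool y) 0.0532 tz [-0.002 -0.    -1.   ] F [-0.4  0.9  0.2] w 0.0854
```

View pics/w1.png

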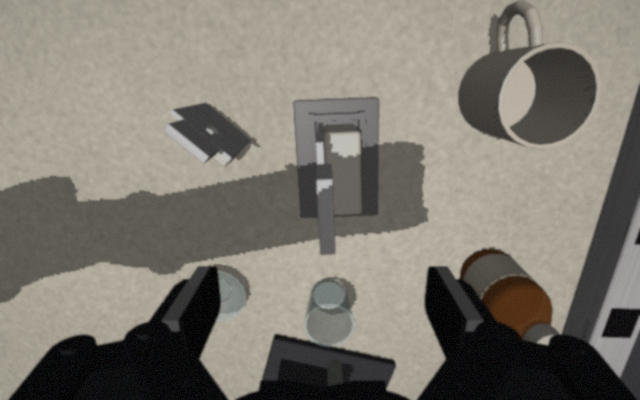

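The tab's top face is at about x 318–335, y 180–253, nearly parallel to the image columns, and nothing stands between the fingers and the meter. I'll crop for the exact corners.

```bash
python3 - <<'E'
from h import *
w=np.load('w1.npy');save('w1c',w,(285,90,390,265),3.4)
E
```

```text
(no output)
```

View pics/w1c.png

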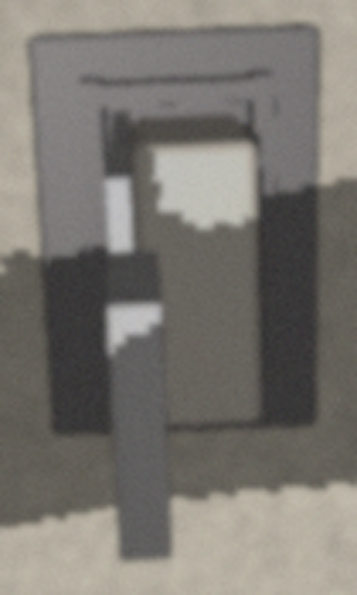

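```bash
python3 - <<'E'
from h import *
c=get_calibration('wrist')
P=[atz(c,285+x/3.4,90+y/3.4,.168) for x,y in((107,304),(161,304),(170,556),(120,556))]
print(np.round(P,4)); P=np.array(P); m=P.mean(0); d=(P[0]+P[1]-P[2]-P[3]); print('mid',m,'len',np.linalg.norm(d)/2,'yaw',np.arctan2(-d[0],d[1]))
Q=[atz(c,285+x/3.4,90+y/3.4,.008) for x,y in((30,38),(318,28),(316,425),(53,432))];Q=np.array(Q)
print(np.round(Q,4)); a=Q[1]-Q[0];b=Q[2]-Q[3];print('cradle yaw',np.arctan2(a[1],a[0]),np.arctan2(b[1],b[0]))
a=Q[0]-Q[3];b=Q[1]-Q[2];print(np.arctan2(-a[0],a[1]),np.arctan2(-b[0],b[1]))
E
```

```text
[[0.5534 0.1811 0.168 ]
 [0.5628 0.1816 0.168 ]
 [0.5675 0.1329 0.168 ]
 [0.5582 0.1324 0.168 ]]
mid [0.56044072 0.15700499 0.168     ] len 0.04885765620265443 yaw 0.09766886288632043
[[0.5267 0.2153 0.008 ]
 [0.6098 0.2226 0.008 ]
 [0.6217 0.1002 0.008 ]
 [0.5376 0.0932 0.008 ]]
cradle yaw 0.08789850981521104 0.08259650517000898
0.08938542795828847 0.09691624682241423
```

>>> jog_arm(
  plan=[
    [[0.6,-3.8,0.0],-0.02],
    [[0.6,-3.8,0.0],-0.02],
    [[0.6,-3.8,0.0],-0.02],
    [[0.6,-3.8,0.0],-0.02],
    [[0.6,-3.8,0.0],-0.02],
    [[0.6,-3.8,0.0],-0.02],
    [[0.6,-3.8,0.0],-0.02],
    [[0.6,-3.8,0.0],-0.02],
    [[0.6,-3.8,0.0],-0.03],
    [[0.6,-3.8,0.0],-0.03],
    [[0,0,0],0],
    [[0,0,0],0],
  ],
)

```text
clock: 3.05
tcp_pos: [0.6197, -0.223, 0.3036]
orientation: [-2.398, -2.028, -0.0]
contact_force: [-0.4, 0.0, -0.1]
grip_width: 0.0856
```

```bash
python3 - <<'E'
from h import *
state();c=get_calibration('wrist');w=grab_frame('wrist');np.save('w2.npy',w)
p=proj(c,(.587,-.152,.14));print(p)
x,y=int(p[0]),int(p[1]);x0,y0=max(0,x-115),max(0,y-85)
print(x0,y0);save('w2',w,(x0,y0,x0+230,y0+170),3.4)
E
```

```text
t 3.05 tcp [ 0.6197 -0.223   0.3036] yaw(tool y) -0.1667 tz [-0.001  0.001 -1.   ] F [-0.4  0.  -0.1] w 0.0856
[253.79141168 106.00402591]
138 21
```

View pics/w2.png

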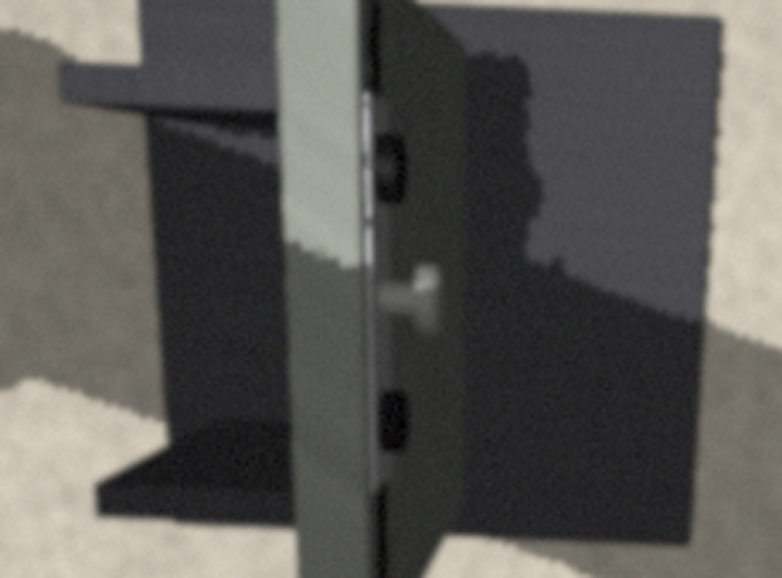

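The stud's head is at about crop (427,299), spanning y 263–335. The pads are at y 168 and 421, and the panel's front top edge runs from (358,10) to (378,570).

```bash
python3 - <<'E'
from h import *
c=get_calibration('wrist');w=np.load('w2.npy')
f=lambda x,y,z:atz(c,138+x/3.4,21+y/3.4,z)
g=cv2.GaussianBlur(cv2.cvtColor(w,cv2.COLOR_RGB2GRAY),(3,3),0).astype(float)
# panel back(left) top edge & front edge by column gradient, per row
for lo,hi,nm,sg in((210,232,'left',1),(238,256,'front',-1)):
    P=[]
    for r in range(5,235):
        d=np.gradient(g[r,lo:hi])*sg; k=int(np.argmax(d)); 
        if d[k]>6: P.append(atz(c,lo+k,r,.152)[:2])
    P=np.array(P); 
    for _ in range(4):
        q=np.polyfit(P[:,1],P[:,0],1); e=P[:,0]-np.polyval(q,P[:,1]); P=P[abs(e)<max(.0008,1.5*e.std())]
    print(nm,len(P),'yaw',-np.arctan(q[0]),'x at y=-.15',np.polyval(q,-.15),e.std())
a,b=f(720,20,.012),f(690,545,.012);print('foot R',np.arctan2(-(a-b)[0],(a-b)[1]))
for p,q in(((440,8),(720,18)),((450,533),(690,545))):
    a,b=f(*p,.012),f(*q,.012);d=b-a;print('foot',np.arctan2(d[1],d[0]))
print('head',f(427,299,.14),'shank root',f(385,297,.14),'pads',f(400,168,.14),f(402,421,.14))
a=f(400,168,.14)-f(402,421,.14);print('pads yaw',np.arctan2(-a[0],a[1]),np.linalg.norm(a))
E
```

```text
left 154 yaw -0.21253996959635083 x at y=-.15 0.5697099176327979 0.00022210492851805892
front 160 yaw -0.19679406316748102 x at y=-.15 0.5853266849835375 0.0008145023438396395
foot R -0.2051145812321191
foot -0.19964458666999046
foot -0.2175340965695568
head [ 0.59295804 -0.15341077  0.14      ] shank root [ 0.58529848 -0.15174117  0.14      ] pads [ 0.59306857 -0.12992088  0.14      ] [ 0.58331126 -0.17500854  0.14      ]
pads yaw -0.213121117837228 0.04613135425710641
```

>>> jog_arm(
  plan=[
    [[-0.6,3.8,0.0],0.026],
    [[-0.6,3.8,0.0],0.026],
    [[-0.6,3.8,0.0],0.026],
    [[-0.6,3.8,0.0],0.026],
    [[-0.6,3.8,0.0],0.026],
    [[-0.6,3.8,0.0],0.026],
    [[-0.6,3.8,0.0],0.026],
    [[-0.6,3.8,0.0],0.025],
    [[-0.6,3.8,0.0],0.025],
    [[-0.5,3.8,0.0],0.025],
    [[0,0,0],0],
    [[0,0,0],0],
  ],
)

```text
clock: 4.3
tcp_pos: [0.5596, 0.1595, 0.3038]
orientation: [-2.111, -2.325, -0.0]
contact_force: [-0.5, -1.1, -2.0]
grip_width: 0.0856
```

```bash
python3 - <<'E'
from h import *
state()
E
```

```text
t 4.3 tcp [0.5596 0.1595 0.3038] yaw(tool y) 0.0962 tz [-0.001  0.001 -1.   ] F [-0.5 -1.1 -2. ] w 0.0856
```

>>> jog_arm(
  plan=[
    [[0,0,-2.5],-0.005],
    [[0,0,-2.5],0],
    [[0,0,0],0],
    [[0,0,0],0],
  ],
)

```text
clock: 4.7
tcp_pos: [0.5609, 0.1558, 0.2543]
orientation: [-2.126, -2.313, 0.001]
contact_force: [-0.3, -0.1, 0.1]
grip_width: 0.0852
```

>>> jog_arm(
  plan=[
    [[0,0.1,-2.0],0.005],
    [[0,0,-2.0],0],
    [[0,0,-1.2],0],
    [[0,0,0],0],
    [[0,0,0],0],
    [[0,0,0],0],
  ],
)

```text
clock: 5.3
tcp_pos: [0.5618, 0.1574, 0.2032]
orientation: [2.119, 2.318, 0.003]
contact_force: [-0.3, 0.3, -0.1]
grip_width: 0.0853
```

```bash
python3 - <<'E'
from h import *
state()
E
```

```text
t 5.3 tcp [0.5618 0.1574 0.2032] yaw(tool y) 0.0897 tz [ 0.002  0.001 -1.   ] F [-0.3  0.3 -0.1] w 0.0853
```

>>> jog_arm(
  plan=[
    [[0,0,0],0],
    [[0,0,0],0],
    [[0,0,0],0],
    [[0,0,0],0],
    [[0,0,0],0],
    [[0,0,0],0],
    [[0,0,0],0],
    [[0,0,0],0],
  ],
  hand=0.3,
  grip_force=60,
)

```text
clock: 6.1
tcp_pos: [0.5612, 0.1574, 0.202]
orientation: [2.119, 2.319, 0.001]
contact_force: [-0.3, 0.2, 1.9]
grip_width: 0.0093
```

```bash
python3 - <<'E'
from h import *
state()
E
```

```text
t 6.1 tcp [0.5612 0.1574 0.202 ] yaw(tool y) 0.09 tz [ 0.  0. -1.] F [-0.3  0.2  1.9] w 0.0093
```

>>> jog_arm(
  plan=[
    [[0,0,1.0],0],
    [[0,0,2.0],0],
    [[0,0,3.0],0],
    [[0,0,3.0],0],
    [[0,0,1.0],0],
    [[0,0,0],0],
    [[0,0,0],0],
  ],
)

```text
clock: 6.8
tcp_pos: [0.5602, 0.1572, 0.3006]
orientation: [-2.118, -2.319, 0.003]
contact_force: [-0.1, -0.5, -3.3]
grip_width: 0.0097
```

```bash
python3 - <<'E'
from h import *
state();w=grab_frame('wrist');np.save('w3.npy',w);save('w3',w,(200,150,460,400),2.3)
E
```

```text
t 6.8 tcp [0.5602 0.1572 0.3006] yaw(tool y) 0.0902 tz [-0.002 -0.001 -1.   ] F [-0.1 -0.5 -3.3] w 0.0097
```

View pics/w3.png

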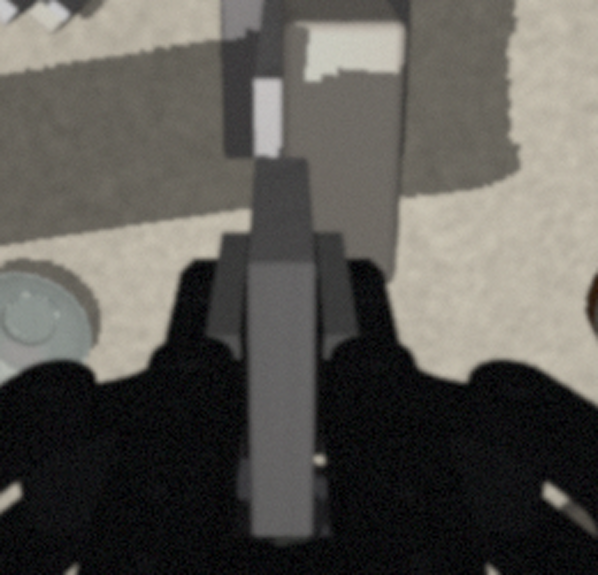

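```bash
python3 - <<'E'
from h import *
o=get_obs();c=get_calibration('wrist');T=R.from_rotvec(o['orientation']).as_matrix()
z=o['tcp_pos'][2]-.0345
P=np.array([atz(c,200+x/2.3,150+y/2.3,z) for x,y in((248,262),(316,262),(316,537),(252,537))])
print(np.round((P-o['tcp_pos'])@T,4), np.round((P.mean(0)-o['tcp_pos'])@T,4))
E
```

```text
[[ 0.0236 -0.0054  0.0345]
 [ 0.0236  0.0043  0.0345]
 [-0.0267  0.0049  0.0345]
 [-0.0267 -0.0055  0.0345]] [-0.0016 -0.0004  0.0345]
```

>>> jog_arm(
  plan=[
    [[0.7,-3.5,0.0],-0.033],
    [[0.7,-3.5,0.0],-0.033],
    [[0.7,-3.5,0.0],-0.033],
    [[0.7,-3.5,0.0],-0.033],
    [[0.7,-3.5,0.0],-0.033],
    [[0.7,-3.5,0.0],-0.033],
    [[0.7,-3.5,0.0],-0.033],
    [[0.7,-3.5,0.0],-0.033],
    [[0.7,-3.5,0.0],-0.033],
    [[0,0,0],0],
    [[0,0,0],0],
    [[0,0,0],0],
  ],
)

```text
clock: 8.05
tcp_pos: [0.6237, -0.1562, 0.3004]
orientation: [-2.436, -1.98, 0.002]
contact_force: [0.1, -0.1, -3.7]
grip_width: 0.0094
```

```bash
python3 - <<'E'
from h import *
state()
E
```

```text
t 8.05 tcp [ 0.6237 -0.1562  0.3004] yaw(tool y) -0.2055 tz [-0.002  0.001 -1.   ] F [ 0.1 -0.1 -3.7] w 0.0094
```

>>> jog_arm(
  plan=[
    [[0,-0.25,-1.5],0],
    [[0,0,-1.5],0],
    [[0,0,-1.5],0],
    [[0,0,0],0],
    [[0,0,0],0],
    [[0,0,0],0],
  ],
)

```text
clock: 8.65
tcp_pos: [0.6244, -0.1604, 0.2574]
orientation: [2.438, 1.979, 0.001]
contact_force: [-0.0, -0.0, -2.4]
grip_width: 0.0092
```

```bash
python3 - <<'E'
from h import *
o=state();a=grab_frame('scene');np.save('a2.npy',a)
x=cv2.resize(a[135:255,230:350],None,fx=5,fy=5,interpolation=cv2.INTER_CUBIC)
save('s3',x)
c=get_calibration('scene')
print('expected hole',proj(c,(.6185,-.159,.14)),'stud head front',proj(c,(.5959,-.1542,.14)))
E
```

```text
t 8.65 tcp [ 0.6244 -0.1604  0.2574] yaw(tool y) -0.2071 tz [ 0.001 -0.    -1.   ] F [-0.  -0.  -2.4] w 0.0092
expected hole [266.99014486 206.00022733] stud head front [269.20339523 198.79172277]
```

View pics/s3.png

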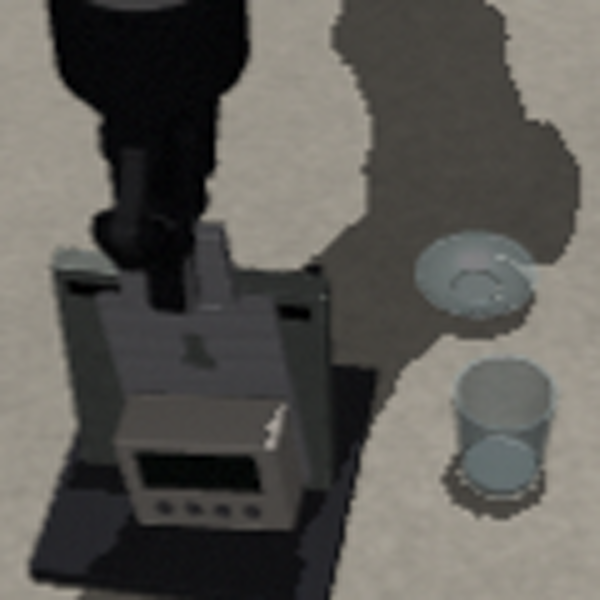

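```bash
python3 - <<'E'
from h import *
a=np.load('a2.npy');b=np.load('a.npy');c=get_calibration('scene')
g=cv2.cvtColor(a,cv2.COLOR_RGB2GRAY)
print(g[196:214,258:282])
h=cv2.cvtColor(b,cv2.COLOR_RGB2GRAY);print('stud');print(h[190:202,256:286])
E
```

```text
[[65 61 35 14 12 10  9  6  8 41 52 63 75 80 82 84 70 65 66 63 63 66 65 65]
 [65 66 64 50 46 39 33 25 29 47 55 62 63 63 64 63 63 63 64 63 62 63 63 63]
 [66 67 67 67 67 67 68 68 65 64 66 68 67 67 68 68 67 67 66 67 67 65 66 67]
 [65 66 66 65 67 66 67 66 66 66 65 66 65 66 66 67 66 66 66 68 66 66 65 66]
 [65 65 65 64 65 65 66 65 65 64 66 65 66 66 64 65 65 65 66 66 65 66 67 66]
 [63 64 64 65 65 66 65 65 61 59 58 62 65 65 64 64 65 65 64 64 64 64 64 63]
 [65 66 66 64 65 64 64 64 55 47 45 45 55 61 64 65 65 63 64 63 63 64 65 64]
 [66 67 68 66 66 67 66 66 59 49 46 45 53 63 67 67 68 67 67 67 68 67 67 67]
 [65 65 67 67 66 67 66 66 64 51 43 45 51 63 67 66 66 66 67 66 66 67 67 66]
 [64 64 65 65 64 65 64 65 66 51 44 45 44 57 65 65 66 64 65 65 65 65 66 65]
 [65 65 64 65 64 64 64 64 55 47 43 42 45 48 56 63 63 62 62 63 63 64 64 64]
 [67 68 67 66 66 66 66 66 57 53 50 47 44 44 44 60 67 67 67 66 66 66 66 66]
 [65 67 66 64 66 66 66 67 65 65 60 55 53 51 51 60 67 68 68 66 66 67 67 67]
 [65 65 64 65 66 65 66 67 66 65 65 66 68 65 63 65 66 65 65 65 66 66 65 66]
 [67 66 66 67 66 66 66 66 65 66 67 66 66 66 67 66 
[... 1056 characters left out ...]
 98 111 107  74  60  62
   63  61  63  35  11   9   8   6  48  61  61  29]
 [ 42  40  45  39  28  24  42  54  54  58  57  64  71  82  89  82  66  61
   63  62  63  33   6   3   2   3  36  57  62  31]
 [ 44  45  45  46  44  44  42  41  42  42  43  50  52  53  54  60  52  53
   58  59  60  42  17   5   2   5  50  62  62  36]
 [ 45  46  44  45  44  41  40  40  41  42  42  48  51  51  52  47  44  43
   45  44  46  48  38  22  17  23  48  57  59  48]
 [ 43  42  45  43  40  40  42  43  42  42  41  41  46  48  47  43  43  43
   43  44  43  43  44  43  42  41  42  42  42  42]
 [ 41  41  42  41  41  42  42  42  43  42  40  43  42  42  42  42  43  41
   42  43  44  43  42  42  41  42  41  41  41  40]]
```

```bash
python3 - <<'E'
from h import *
c=get_calibration('scene');ex=np.array([.9786,-.2055,0]);ey=np.array([.2055,.9786,0])
def pl(u,v,n):
    o,r=ray(c,u,v);P=o+r*((n-o@ex)/(r@ex));return np.round([P@ey,P[2]],4)
for p,n in(((269.5,196.5),.6147),((269.8,196.5),.6147),((269.2,206),.6415),((268.2,202.5),.6415),((269.2,206),.6440)):print(p,pl(*p,n))
# plate shoulder edges and tab/box edges from crop s3
for p in((113,350),(290,350),(118,435),(300,435)):print(p,pl((p[0]+.5)/5+229.5,(p[1]+.5)/5+134.5,.644))
o=get_obs()['tcp_pos'];print('tcp n,s',o@ex,o@ey)
E
```

```text
(269.5, 196.5) [-0.0273  0.1475]
(269.8, 196.5) [-0.0266  0.1476]
(269.2, 206) [-0.0223  0.1447]
(268.2, 202.5) [-0.0238  0.1558]
(269.2, 206) [-0.0216  0.1474]
(113, 350) [-0.0607  0.1458]
(290, 350) [0.0206 0.1586]
(118, 435) [-0.0642  0.0872]
(300, 435) [0.0233 0.1022]
tcp n,s 0.6440729510376965 -0.0286477612386953
```

```bash
python3 - <<'E'
from h import *
c=get_calibration('scene');ex=np.array([.9786,-.2055,0]);ey=np.array([.2055,.9786,0])
a=np.load('a2.npy')
def pl(u,v,n):
    o,r=ray(c,u,v);P=o+r*((n-o@ex)/(r@ex));return np.array([P@ey,P[2]])
def crop(p,n): return pl((p[0]+.5)/5+229.5,(p[1]+.5)/5+134.5,n)
def line(p,q,n,nm):
    A,B=crop(p,n),crop(q,n);d=B-A;print(nm,A.round(4),B.round(4),'slope',(d[1]/d[0]).round(3),'len',np.linalg.norm(d).round(4))
line((98,293),(278,297),.644,'shoulder');line((140,522),(297,530),.676,'box bottom')
# display: dark blob contour inside box
g=cv2.resize(cv2.cvtColor(a,cv2.COLOR_RGB2GRAY)[135:255,230:350],None,fx=5,fy=5,interpolation=cv2.INTER_CUBIC)
m=np.zeros_like(g);m[440:500,125:270]=(g[440:500,125:270]<32)
cs,_=cv2.findContours(m,0,2);k=max(cs,key=cv2.contourArea);print(cv2.boundingRect(k))
ap=np.array([crop(p[0],.676) for p in k]).astype(np.float32)*1000
print('display rect (mm s,z)',cv2.minAreaRect(ap))
gg=g.astype(float)
def edge(rows,x0,x1,sg,n,nm):
    P=[]
    for r in rows:
        d=np.gradient(gg[r,x0:x1])*sg;P.append(crop((x0+int(np.argmax(d)),r),n))
    P=np.array(P);q=np.polyfit(P[:,1],P[:,0],1);e=P[:,0]-np.polyval(q,P[:,1]);P=P[abs(e)<e.std()*1.5]
    q=np.polyfit(P[:,1],P[:,0],1);print(nm,'ds/dz',q[0].round(3),'s at z=.14',np.polyval(q,.14).round(4),'res',(P[:,0]-np.polyval(q,P[:,1])).std().round(5))
edge(range(305,390,4),95,135,1,.644,'plate left');edge(range(305,390,4),268,305,-1,.644,'plate right')
E
```

```text
shoulder [-0.0638  0.1813] [0.0164 0.1909] slope 0.119 len 0.0808
box bottom [-0.048   0.0644] [0.0268 0.0726] slope 0.109 len 0.0753
(136, 453, 124, 39)
display rect (mm s,z) ((-17.315261840820312, 106.31746673583984), (55.3353271484375, 24.08255386352539), 7.013855457305908)
plate left ds/dz -0.108 s at z=.14 -0.0621 res 0.00033
plate right ds/dz -0.096 s at z=.14 0.0185 res 0.00055
```

The scene crop shows the meter rolled about 0.1 rad in the grip, and plate edges, box bottom and display all agree on that. Its hole sits about 5 mm to +y of where the tab centre says it should be. I'll square it by standing it on free table ahead of the cradle and regripping. First I'll check that the spot is free.

```bash
python3 - <<'E'
from h import *
s=get_calibration('scene');t=get_calibration('top')
print('reagent base front',atz(s,356,298,0),'left/right',atz(s,342,290,0),atz(s,371,290,0))
print('pot base',atz(s,424,283,0),atz(s,440,289,0),atz(s,458,280,0),'top',atz(t,194,133,.09))
print('cradle front corners',atz(s,230+575/4,150+357/4,.01),atz(s,230+757/4,150+337/4,.01))
state()
E
```

```text
reagent base front [0.78327112 0.03310146 0.        ] left/right [0.76066764 0.00395677 0.        ] [0.76484594 0.07056067 0.        ]
pot base [ 7.54363030e-01  1.98062792e-01 -1.11022302e-16] [0.7728008  0.23119567 0.        ] [0.75173081 0.28132305 0.        ] top [0.72566977 0.22948135 0.09      ]
cradle front corners [0.62563627 0.10030631 0.01      ] [0.61651595 0.22027671 0.01      ]
t 8.7 tcp [ 0.6245 -0.1604  0.2576] yaw(tool y) -0.2071 tz [ 0.001 -0.    -1.   ] F [ 1.  -0.7 -2.8] w 0.0096
```

>>> jog_arm(
  plan=[
    [[0,0,2.0],0],
    [[0,0,2.5],0],
    [[0.4,3.0,0.0],0.02],
    [[0.4,3.0,0.0],0.02],
    [[0.4,3.0,0.0],0.02],
    [[0.4,3.0,0.0],0.02],
    [[0.4,3.0,0.0],0.02],
    [[0.4,3.0,0.0],0.02],
    [[0.4,3.0,0.0],0.02],
    [[0.4,3.0,0.0],0.02],
    [[0.4,3.0,0.0],0.02],
    [[0,0,0],0],
  ],
)

```text
clock: 9.9
tcp_pos: [0.6603, 0.117, 0.3021]
orientation: [-2.24, -2.199, -0.006]
contact_force: [-0.3, 0.3, -4.2]
grip_width: 0.0098
```

>>> jog_arm(
  plan=[
    [[0,-0.5,-2.5],0],
    [[0,0,-2.5],0],
    [[0,0,-2.5],0],
    [[0,0,-1.7],0],
    [[0,0,-0.3],0],
    [[0,0,-0.2],0],
    [[0,0,0],0],
  ],
)

```text
clock: 10.6
tcp_pos: [0.6608, 0.1047, 0.2061]
orientation: [2.251, 2.19, 0.003]
contact_force: [0.2, -0.1, -3.3]
grip_width: 0.0092
```

>>> jog_arm(
  plan=[
    [[0,0,-0.2],0],
    [[0,0,-0.1],0],
    [[0,0,-0.1],0],
    [[0,0,0],0],
  ],
  grip_force=25,
)

```text
clock: 11.0
tcp_pos: [0.66, 0.1049, 0.201]
orientation: [-2.251, -2.191, -0.0]
contact_force: [0.7, 0.0, -4.4]
grip_width: 0.0095
```

>>> jog_arm(
  plan=[
    [[0,0,-0.1],0],
    [[0,0,-0.1],0],
    [[0,0,-0.1],0],
    [[0,0,0],0],
  ],
)

```text
clock: 11.4
tcp_pos: [0.66, 0.1048, 0.1978]
orientation: [-2.251, -2.191, 0.0]
contact_force: [-0.2, 0.5, -3.7]
grip_width: 0.0095
```

>>> jog_arm(
  plan=[
    [[0,0,-0.1],0],
    [[0,0,-0.1],0],
    [[0,0,-0.1],0],
    [[0,0,0],0],
  ],
)

```text
clock: 11.8
tcp_pos: [0.6606, 0.1049, 0.1974]
orientation: [2.251, 2.191, 0.003]
contact_force: [-5.0, 0.6, 12.5]
grip_width: 0.0094
```

>>> jog_arm(
  plan=[
    [[0,0,0],0],
    [[0,0,0],0],
    [[0,0,0],0],
    [[0,0,0],0],
    [[0,0,0],0],
  ],
  hand=4,
)

```text
clock: 12.3
tcp_pos: [0.6601, 0.1048, 0.1947]
orientation: [-2.251, -2.191, 0.0]
contact_force: [0.3, -0.6, -0.4]
grip_width: 0.0399
```

```bash
python3 - <<'E'
from h import *
state();c=get_calibration('wrist');w=grab_frame('wrist');np.save('w4.npy',w);a=grab_frame('scene');np.save('a3.npy',a)
s=get_calibration('scene');p=proj(s,(.66,.105,.09)).astype(int);print(p)
A=cv2.resize(w[170:400,240:400],None,fx=2.5,fy=2.5,interpolation=cv2.INTER_CUBIC)
B=cv2.resize(a[p[1]-55:p[1]+60,p[0]-40:p[0]+40],None,fx=5,fy=5,interpolation=cv2.INTER_CUBIC)
save('m4',np.hstack([A,B]) if A.shape[0]==B.shape[0] else np.hstack([A[:575],B[:575]]))
print(A.shape,B.shape)
E
```

```text
t 12.3 tcp [0.6601 0.1048 0.1947] yaw(tool y) -0.0271 tz [-0. -0. -1.] F [ 0.3 -0.6 -0.4] w 0.0399
[382 229]
(575, 400, 3) (575, 400, 3)
```

View pics/m4.png

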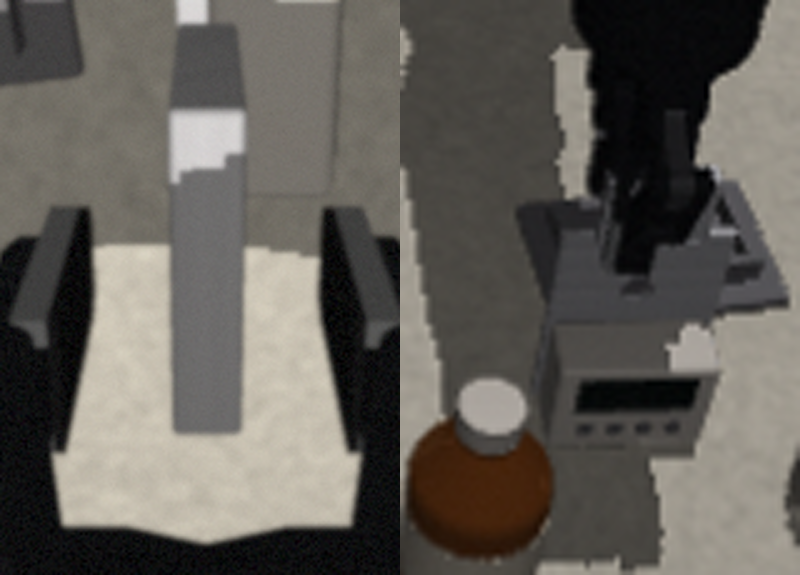

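The meter now stands free on the table between the open fingers. The tab's top-face corners are at crop (170,108), (245,108), (240,433) and (173,433).

```bash
cat >> h.py <<'E'
def tabin(pts,x0,y0,k,z,o,c):
    T=R.from_rotvec(o['orientation']).as_matrix()
    P=np.array([atz(c,x0+(x+.5)/k-.5,y0+(y+.5)/k-.5,z) for x,y in pts])
    t=(P-o['tcp_pos'])@T; print(np.round(t,4)); print('mid',np.round(t.mean(0),4),'world',P.mean(0))
    d=P[0]+P[1]-P[2]-P[3];print('yaw',np.arctan2(-d[0],d[1]),'len',np.linalg.norm(d)/2)
E
python3 - <<'E'
from h import *
tabin(((170,108),(245,108),(240,433),(173,433)),240,170,2.5,.160,get_obs(),get_calibration('wrist'))
E
```

```text
[[ 0.0412 -0.0052  0.0348]
 [ 0.0412  0.0041  0.0348]
 [-0.0084  0.0041  0.0348]
 [-0.0084 -0.0055  0.0348]]
mid [ 0.0164 -0.0006  0.0348] world [0.65986193 0.12120896 0.16      ]
yaw -0.03055470373057939 len 0.049613963320045695
```

>>> jog_arm(
  plan=[
    [[0,0.8,0.0],0],
    [[0,0.85,0.0],0],
    [[0,0,0],0],
    [[0,0,0],0],
    [[0,0,0],0],
  ],
)

```text
clock: 12.9
tcp_pos: [0.6601, 0.1211, 0.1949]
orientation: [2.251, 2.191, -0.0]
contact_force: [0.2, 0.5, 0.6]
grip_width: 0.0402
```

>>> jog_arm(
  plan=[
    [[0,0,0],0],
    [[0,0,0],0],
    [[0,0,0],0],
    [[0,0,0],0],
    [[0,0,0],0],
    [[0,0,0],0],
  ],
  hand=0.3,
  grip_force=100,
)

```text
clock: 13.5
tcp_pos: [0.6603, 0.121, 0.1951]
orientation: [2.251, 2.191, 0.0]
contact_force: [0.8, -0.4, 2.6]
grip_width: 0.0086
```

```bash
cat >> h.py <<'E'
def display(a,o,zt,dz=.0555):
    """tilt of the display (rad, scene view); centre in (tool-lateral, z) relative to the TCP"""
    c=get_calibration('scene');T=R.from_rotvec(o['orientation']).as_matrix()
    ex=T[:,1]*np.sign(T[0,1]);ex[2]=0;ex/=np.linalg.norm(ex);ey=np.array([-ex[1],ex[0],0]);t=o['tcp_pos']
    n=t@ex+.032
    ctr=proj(c,t+ex*.032+np.array([0,0,-dz-.139+.035]));k=6
    x0,y0=int(ctr[0])-22,int(ctr[1])-14
    g=cv2.resize(cv2.cvtColor(a,cv2.COLOR_RGB2GRAY)[y0:y0+28,x0:x0+44],None,fx=k,fy=k,interpolation=cv2.INTER_CUBIC)
    cs,_=cv2.findContours((g<zt).astype(np.uint8),0,2)
    q=min((q for q in cs if cv2.contourArea(q)>1500),key=lambda q:np.linalg.norm(q.mean((0,1))-[132,84]))
    P=[]
    for p in q:
        oo,r=ray(c,x0+(p[0,0]+.5)/k-.5,y0+(p[0,1]+.5)/k-.5);X=oo+r*((n-oo@ex)/(r@ex));P.append([(X-t)@ey*1000,(X-t)[2]*1000])
    print('display',cv2.minAreaRect(np.array(P,np.float32)),cv2.contourArea(q))
E
python3 - <<'E'
from h import *
o=state();display(np.load('a3.npy'),o,32)
a=grab_frame('scene');display(a,o,32)
E
```

```text
t 13.5 tcp [0.6603 0.121  0.1951] yaw(tool y) -0.0273 tz [ 0.001 -0.    -1.   ] F [ 0.8 -0.4  2.6] w 0.0086
display ((0.3322296142578125, -153.7119140625), (23.807411193847656, 56.12221908569336), 89.07312774658203) 4750.5
display ((0.3715248107910156, -153.34617614746094), (23.811115264892578, 56.19614028930664), 89.61485290527344) 4737.5
```

>>> jog_arm(
  plan=[
    [[0,0,0.5],0],
    [[0,0,1.0],0],
    [[0,0,2.0],0],
    [[0,0,1.5],0],
    [[0,0,0],0],
    [[0,0,0],0],
    [[0,0,0],0],
    [[0,0,0],0],
  ],
)

```text
clock: 14.35
tcp_pos: [0.6595, 0.1213, 0.2439]
orientation: [-2.251, -2.191, 0.002]
contact_force: [0.1, -0.2, -3.1]
grip_width: 0.009
```

```bash
python3 - <<'E'
from h import *
o=state();a=grab_frame('scene');display(a,o,32)
E
```

```text
t 14.35 tcp [0.6595 0.1213 0.2439] yaw(tool y) -0.027 tz [-0.002 -0.    -1.   ] F [ 0.1 -0.2 -3.1] w 0.009
display ((0.2789745330810547, -152.85321044921875), (55.75121307373047, 24.0594482421875), 0.20273667573928833) 5336.0
```

>>> jog_arm(
  plan=[
    [[-1.0,0,2.0],0],
    [[-1.0,0,3.5],0],
    [[-0.2,-3.5,0.0],-0.022],
    [[-0.2,-3.5,0.0],-0.022],
    [[-0.2,-3.5,0.0],-0.022],
    [[-0.2,-3.5,0.0],-0.022],
    [[-0.2,-3.5,0.0],-0.023],
    [[-0.2,-3.5,0.0],-0.023],
    [[-0.2,-3.5,0.0],-0.023],
    [[-0.2,-3.5,0.0],-0.023],
    [[0,0,0],0],
    [[0,0,0],0],
  ],
)

```text
clock: 15.6
tcp_pos: [0.6235, -0.1601, 0.2995]
orientation: [-2.442, -1.976, 0.001]
contact_force: [0.1, 0.2, -3.8]
grip_width: 0.0091
```

>>> jog_arm(
  plan=[
    [[0,0,-1.5],0],
    [[0,0,-1.5],0],
    [[0,0,-1.2],0],
    [[0,0,0],0],
    [[0,0,0],0],
    [[0,0,0],0],
  ],
)

```text
clock: 16.2
tcp_pos: [0.6244, -0.1588, 0.2584]
orientation: [2.438, 1.98, 0.001]
contact_force: [0.3, -0.6, -2.7]
grip_width: 0.0091
```

```bash
cat >> h.py <<'E'
def ns(p):
    ex=np.array([.9786,-.2055,0]);ey=np.array([.2055,.9786,0]);print('TCP n-.6027 -> plate back mm',round((p@ex-.6027-.005)*1000,1),'s+.0286 mm',round((p@ey+.0286)*1000,1),'hole z rel .140 mm',round((p[2]-.2556)*1000,1))
E
python3 - <<'E'
from h import *
o=state();a=grab_frame('scene');np.save('a5.npy',a);display(a,o,32);ns(o['tcp_pos'])
print(cv2.cvtColor(a,cv2.COLOR_RGB2GRAY)[198:212,256:282])
E
```

```text
t 16.2 tcp [ 0.6244 -0.1588  0.2584] yaw(tool y) -0.2069 tz [ 0.001 -0.    -1.   ] F [ 0.3 -0.6 -2.7] w 0.0091
display ((0.4086170196533203, -152.7765655517578), (24.69033432006836, 55.19781494140625), 89.8106460571289) 5501.5
TCP n-.6027 -> plate back mm 36.0 s+.0286 mm 1.5 hole z rel .140 mm 2.8
[[66 66 67 68 67 67 67 68 67 67 69 67 66 67 66 65 66 65 66 65 64 63 64 62
  63 64]
 [65 65 65 65 65 65 65 65 66 66 66 66 65 67 66 68 66 67 66 67 67 66 67 66
  65 65]
 [65 65 66 65 65 64 65 65 65 65 64 64 65 65 66 66 65 65 65 65 65 66 67 66
  66 66]
 [66 66 65 65 64 63 64 64 61 54 57 58 62 64 65 63 65 64 65 65 65 66 65 66
  65 65]
 [67 67 67 67 66 67 66 67 62 49 44 44 48 60 63 64 64 64 65 64 65 64 64 65
  64 63]
 [65 65 66 67 67 67 66 67 66 52 43 44 45 61 68 68 66 68 67 66 65 63 64 64
  64 64]
 [64 65 65 65 64 66 65 65 64 52 45 44 44 60 68 67 68 66 67 66 68 67 66 67
  67 66]
 [65 65 65 65 64 63 65 64 59 49 45 45 44 58 64 64 65 65 66 66 66 67 68 66
  67 67]
 [66 67 67 67 66 67 66 61 54 47 45 44 43 42 56 63 64 62 63 64 64 65 65 65
  66 66]
 [65 66 67 66 67 66 67 67 62 55 50 48 46 45 49 62 67 66 65 64 63 64 64 64
  63 63]
 [66 65 66 64 66 65 66 66 65 63 61 63 59 55 57 64 68 67 67 68 67 66 68 67
  67 66]
 [66 65 66 67 67 66 65 65 66 64 68 68 69 63 61 65 66 66 67 66 66 67 68 66
  66 67]
 [66 65 65 63 64 64 64 64 64 65 65 66 68 67 66 66 66 65 64 64 65 65 66 67
  66 64]
 [65 65 64 66 65 65 66 65 65 64 65 64 64 63 64 63 64 65 67 65 67 65 66 66
  66 64]]
```

>>> jog_arm(
  plan=[
    [[0,-0.15,-0.25],0],
    [[0,0,0],0],
    [[0,0,0],0],
    [[0,0,0],0],
  ],
)

```text
clock: 16.65
tcp_pos: [0.6241, -0.1602, 0.2555]
orientation: [2.439, 1.98, 0.0]
contact_force: [0.5, -0.2, -4.2]
grip_width: 0.0089
```

```bash
python3 - <<'E'
from h import *
o=state();a=grab_frame('scene');np.save('a6.npy',a);ns(o['tcp_pos'])
c=get_calibration('scene');ex=np.array([.9786,-.2055,0]);ey=np.array([.2055,.9786,0])
def pl(u,v,n):
    q,r=ray(c,u,v);P=q+r*((n-q@ex)/(r@ex));return np.round([P@ey,P[2]],4)
g=cv2.cvtColor(a,cv2.COLOR_RGB2GRAY).astype(float)
n=o['tcp_pos']@ex-.0025
w=np.clip(62-g[200:212,262:274],0,None)
for r in range(12):
    if w[r].sum()>25: u=262+(w[r]*np.arange(12)).sum()/w[r].sum();print(200+r,round(u,2),w[r].sum(),pl(u,200+r,n))
print('stud',pl(269.2,198,.6147))
for q in((.6147*ex-.0283*ey+[0,0,.14]),):print('head pred px',proj(c,q))
# head blob in the first picture, brighter than panel/pads, per column profile
b=cv2.cvtColor(np.load('a.npy'),cv2.COLOR_RGB2GRAY).astype(float)
print('pad centroids',[ (lambda m:(m.nonzero()[1].mean()+x,m.nonzero()[0].mean()+188))(b[188:204,x:x+9]<22) for x in(256,275)])
for s in(.023,-.023):print('pad pred',proj(c,(.6077*ex+(-.0283+s)*ey+[0,0,.14])))
E
```

```text
t 16.65 tcp [ 0.6241 -0.1602  0.2555] yaw(tool y) -0.2071 tz [ 0.  0. -1.] F [ 0.5 -0.2 -4.2] w 0.0089
TCP n-.6027 -> plate back mm 35.9 s+.0286 mm 0.1 hole z rel .140 mm -0.1
202 265.38 32.0 [-0.0303  0.156 ]
203 265.98 65.0 [-0.0291  0.153 ]
204 266.29 62.0 [-0.0287  0.1498]
205 266.19 64.0 [-0.0291  0.1465]
206 265.71 87.0 [-0.0305  0.143 ]
207 266.58 98.0 [-0.0287  0.14  ]
208 267.46 68.0 [-0.0269  0.137 ]
stud [-0.0283  0.1425]
head pred px [269.28452607 198.73580781]
pad centroids [(np.float64(260.15384615384613), np.float64(194.53846153846155)), (np.float64(279.53333333333336), np.float64(196.86666666666667))]
pad pred [279.69796009 197.66513564]
pad pred [260.22057831 195.54437381]
```

>>> jog_arm(
  plan=[
    [[-0.7,0.15,0.0],0],
    [[-0.7,0.15,0.0],0],
    [[-0.5,0.11,0.0],0],
    [[0,0,0],0],
    [[0,0,0],0],
    [[0,0,0],0],
  ],
)

```text
clock: 17.3
tcp_pos: [0.6053, -0.1561, 0.2556]
orientation: [2.439, 1.98, 0.001]
contact_force: [0.3, 0.2, -3.2]
grip_width: 0.0086
```

```bash
python3 - <<'E'
from h import *
o=state();ns(o['tcp_pos'])
E
```

```text
t 17.3 tcp [ 0.6053 -0.1561  0.2556] yaw(tool y) -0.2068 tz [ 0.001 -0.    -1.   ] F [ 0.3  0.2 -3.2] w 0.0086
TCP n-.6027 -> plate back mm 16.7 s+.0286 mm 0.3 hole z rel .140 mm -0.0
```

Now slowly on: about 7 mm in small rows, watching the force.

>>> jog_arm(
  plan=[
    [[-0.2,0.04,0.0],0],
    [[-0.2,0.04,0.0],0],
    [[-0.15,0.03,0.0],0],
    [[0,0,0],0],
  ],
)

```text
clock: 17.7
tcp_pos: [0.5993, -0.155, 0.2554]
orientation: [-2.439, -1.98, 0.0]
contact_force: [-0.0, -0.1, -3.8]
grip_width: 0.0089
```

```bash
python3 - <<'E'
from h import *
o=state();ns(o['tcp_pos'])
E
```

```text
t 17.7 tcp [ 0.5993 -0.155   0.2554] yaw(tool y) -0.2072 tz [-0.  0. -1.] F [-0.  -0.1 -3.8] w 0.0089
TCP n-.6027 -> plate back mm 10.6 s+.0286 mm 0.1 hole z rel .140 mm -0.2
```

>>> jog_arm(
  plan=[
    [[-0.15,0.03,0.0],0],
    [[-0.15,0.03,0.0],0],
    [[-0.1,0.02,0.0],0],
    [[0,0,0],0],
  ],
)

```text
clock: 18.1
tcp_pos: [0.5954, -0.1542, 0.2554]
orientation: [-2.439, -1.98, 0.0]
contact_force: [-0.6, -0.1, -3.2]
grip_width: 0.0089
```

```bash
python3 - <<'E'
from h import *
o=state();ns(o['tcp_pos'])
E
```

```text
t 18.1 tcp [ 0.5954 -0.1542  0.2554] yaw(tool y) -0.2071 tz [-0.  0. -1.] F [-0.6 -0.1 -3.2] w 0.0089
TCP n-.6027 -> plate back mm 6.6 s+.0286 mm 0.1 hole z rel .140 mm -0.2
```

>>> jog_arm(
  plan=[
    [[-0.1,0.02,0.0],0],
    [[-0.1,0.02,0.0],0],
    [[0,0,0],0],
  ],
)

```text
clock: 18.4
tcp_pos: [0.5939, -0.1538, 0.2556]
orientation: [2.438, 1.979, 0.001]
contact_force: [1.6, -0.4, -4.5]
grip_width: 0.009
```

>>> jog_arm(
  plan=[
    [[-0.1,0.02,0.0],0],
    [[-0.08,0.02,0.0],0],
    [[0,0,0],0],
  ],
)

```text
clock: 18.7
tcp_pos: [0.5922, -0.1534, 0.2556]
orientation: [2.438, 1.979, 0.001]
contact_force: [4.4, -0.6, -5.3]
grip_width: 0.009
```

```bash
python3 - <<'E'
from h import *
o=state();ns(o['tcp_pos'])
E
```

```text
t 18.7 tcp [ 0.5922 -0.1534  0.2556] yaw(tool y) -0.207 tz [ 0.001 -0.    -1.   ] F [ 4.4 -0.6 -5.3] w 0.009
TCP n-.6027 -> plate back mm 3.3 s+.0286 mm 0.1 hole z rel .140 mm 0.0
```

>>> jog_arm(
  plan=[
    [[-0.08,0.02,0.0],0],
    [[-0.07,0.01,0.0],0],
    [[0,0,0],0],
  ],
)

```text
clock: 19.0
tcp_pos: [0.5905, -0.1531, 0.2556]
orientation: [2.439, 1.98, 0.001]
contact_force: [4.3, -0.9, -4.3]
grip_width: 0.0087
```

>>> jog_arm(
  plan=[
    [[0,0,-0.15],0],
    [[0,0,-0.15],0],
    [[0,0,0.0],0],
    [[0,0,0],0],
  ],
)

```text
clock: 19.4
tcp_pos: [0.5904, -0.1532, 0.2526]
orientation: [2.439, 1.98, 0.001]
contact_force: [4.5, -0.7, -2.0]
grip_width: 0.0089
```

```bash
python3 - <<'E'
from h import *
o=state();ns(o['tcp_pos'])
E
```

```text
t 19.4 tcp [ 0.5904 -0.1532  0.2526] yaw(tool y) -0.2071 tz [ 0.001 -0.    -1.   ] F [ 4.5 -0.7 -2. ] w 0.0089
TCP n-.6027 -> plate back mm 1.6 s+.0286 mm 0.0 hole z rel .140 mm -3.0
```

Slid 3 mm with little resistance. I'll continue down.

>>> jog_arm(
  plan=[
    [[0,0,-0.2],0],
    [[0,0,-0.2],0],
    [[0,0,0.0],0],
  ],
)

```text
clock: 19.7
tcp_pos: [0.5901, -0.1531, 0.248]
orientation: [-2.439, -1.98, 0.001]
contact_force: [5.0, -1.3, -3.4]
grip_width: 0.0087
```

>>> jog_arm(
  plan=[
    [[0,0,-0.2],0],
    [[0,0,-0.2],0],
    [[0,0,0.0],0],
  ],
)

```text
clock: 20.0
tcp_pos: [0.5901, -0.153, 0.244]
orientation: [-2.439, -1.98, 0.001]
contact_force: [5.1, -0.8, -3.2]
grip_width: 0.0091
```

>>> jog_arm(
  plan=[
    [[0,0,-0.15],0],
    [[0,0,-0.15],0],
    [[0,0,0.0],0],
  ],
)

```text
clock: 20.3
tcp_pos: [0.5901, -0.1531, 0.2412]
orientation: [-2.439, -1.98, 0.0]
contact_force: [4.2, -0.8, -4.1]
grip_width: 0.009
```

```bash
python3 - <<'E'
from h import *
o=state();ns(o['tcp_pos'])
E
```

```text
t 20.3 tcp [ 0.5901 -0.1531  0.2412] yaw(tool y) -0.207 tz [-0.  0. -1.] F [ 4.2 -0.8 -4.1] w 0.009
TCP n-.6027 -> plate back mm 1.3 s+.0286 mm 0.1 hole z rel .140 mm -14.4
```

>>> jog_arm(
  plan=[
    [[0,0,-0.1],0],
    [[0,0,0.0],0],
  ],
)

```text
clock: 20.5
tcp_pos: [0.5902, -0.1531, 0.2403]
orientation: [-2.439, -1.98, 0.0]
contact_force: [4.4, -1.5, -2.7]
grip_width: 0.0092
```

>>> jog_arm(
  plan=[
    [[0,0,-0.1],0],
    [[0,0,0.0],0],
  ],
)

```text
clock: 20.7
tcp_pos: [0.5904, -0.1532, 0.2397]
orientation: [2.439, 1.98, 0.001]
contact_force: [3.6, 0.0, 0.9]
grip_width: 0.0088
```

>>> jog_arm(
  plan=[
    [[0,0,-0.06],0],
    [[0,0,0.0],0],
    [[0,0,0],0],
  ],
)

```text
clock: 21.0
tcp_pos: [0.5904, -0.1532, 0.2396]
orientation: [2.439, 1.98, 0.001]
contact_force: [2.8, 0.0, 5.8]
grip_width: 0.009
```

>>> jog_arm(
  plan=[
    [[0,0,-0.05],0],
    [[0,0,0.0],0],
    [[0,0,0],0],
  ],
)

```text
clock: 21.3
tcp_pos: [0.5905, -0.1532, 0.2394]
orientation: [2.439, 1.98, 0.002]
contact_force: [2.3, -0.5, 7.6]
grip_width: 0.0084
```

>>> jog_arm(
  plan=[
    [[0,0,0],0],
    [[0,0,0],0],
    [[0,0,0],0],
    [[0,0,0],0],
    [[0,0,0],0],
    [[0,0,0],0],
  ],
  hand=4,
)

```text
clock: 21.9
tcp_pos: [0.5901, -0.1531, 0.2382]
orientation: [-2.439, -1.98, 0.0]
contact_force: [-0.1, -0.0, 0.7]
grip_width: 0.04
```

>>> jog_arm(
  plan=[
    [[0,0,1],0],
    [[0,0,2],0],
    [[0,0,3],0],
    [[0,0,3],0],
    [[0,0,3],0],
    [[0,0,0],0],
    [[0,0,0],0],
    [[0,0,0],0],
  ],
)

```text
clock: 22.7
tcp_pos: [0.5898, -0.1529, 0.3577]
orientation: [-2.438, -1.979, 0.001]
contact_force: [0.2, 0.5, -0.2]
grip_width: 0.0402
```

```bash
python3 - <<'E'
from h import *
o=state();a=grab_frame('scene');np.save('a7.npy',a)
p=dict(o);p['tcp_pos']=np.array([.5918,-.1535,.2395]);display(a,p,32)
A=cv2.resize(a[140:250,235:315],None,fx=5,fy=5,interpolation=cv2.INTER_CUBIC)
w=grab_frame('wrist');B=cv2.resize(w[150:370,240:400],None,fx=2.5,fy=2.5,interpolation=cv2.INTER_CUBIC)
save('m5',np.hstack([A,B]))
E
```

```text
t 22.7 tcp [ 0.5898 -0.1529  0.3577] yaw(tool y) -0.207 tz [-0.001  0.    -1.   ] F [ 0.2  0.5 -0.2] w 0.0402
display ((0.5859813690185547, -152.03219604492188), (24.019838333129883, 55.71311569213867), 88.95638275146484) 5038.0
```

View pics/m5.png

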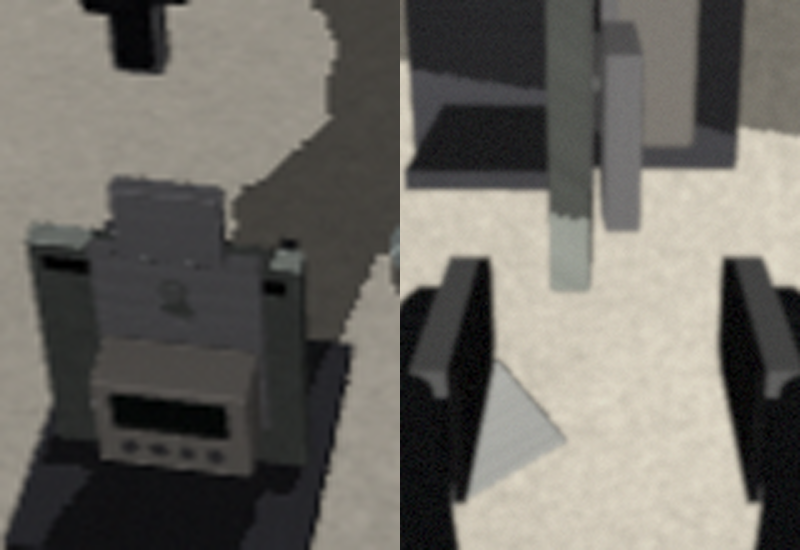

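The meter hangs upright against the panel with the stud's head visible at crop (175,295). The display is level within about 1° and at the height where it was pushed home. The gripper is clear.

```bash
python3 -c "
from h import *
print(hand_in());state()"
```

```text
the job is handed in; nothing more can be done
None
the job is handed in; nothing more can be done
```

I hung the meter on the larger stand's stud, pushed it down to the stop, released it and handed the job in. No verdict was reported. The clock was about 23 s of the 64 s allowed.

**What went wrong on the way:** after the first lift the scene view showed the meter rolled about 0.1 rad in the grip. I did not establish why. I stood it on the free table ahead of the cradle, opened the gripper, regripped and checked it was level before carrying on.

**Insertion:** the head passed through the keyhole at the first try. The pads pushed back with about 5 N. After about 16 mm of slide the downward motion stopped hard, at roughly 10 N. The wrist readings stayed far below the 35 N limit; the stand contact itself is not measured.

**Last checks:**
- **Hang:** the display is level within about 1° and its height matches the pushed-home pose within 1 mm.
- **Release:** the gripper is about 12 cm clear, and the wrist force reads zero.
- **Bystanders:** the arm kept clear of the glassware, bottles and pot, and I saw none of them move. I did not measure their positions again at the end.

**Disagreement:** before insertion the scene and wrist cameras differed by about 0.5 mm on the hole-to-stud offset, within the 1.5 mm clearance.

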